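# Close a split suppository mould on its dowels and hold it shut

### The arm

A 6-joint arm with a two-finger parallel gripper is mounted at the origin on the work surface. World frame = base frame: x ahead of the robot, y to its left, z up, the work surface at z = 0. Lengths are in mm, angles in rad, forces in N, time in s.
With the tool pointing down it reaches from about 325 to 850 mm from the base axis. Payload 4.4 kg.
Tool frame: the origin (TCP) lies midway between the tips of the shut fingers; the grasp point (between the pads) lies 19 mm behind it; z points along the fingers, y is the line along which they close (so a half turn about z gives the same grasp; the last joint's range is limited). The gripper opens to 94 mm and grips with 3 to 60 N. Pads are 16 mm wide; open, the fingers measure 119 mm over their backs; the gripper's body (75 mm by 177 mm) begins 78 mm behind the grasp point.
Start: joints at [1.056, 0.207, 1.542, -0, 1.393, -0.15], TCP at [205.148, 537.161, 205.447] pointing down, gripper open.
Joint ranges: [-2.73, 2.73], [-0.86, 2.22], [0.23, 2.46], [-1.11, 4.25], [0.08, 2.63], [-2.82, 2.82]. Speed limits (rad/s): [2.79, 2.79, 3.14, 3.14, 3.14, 3.14].

### API

Orientations are given as a unit quaternion [x, y, z, w].
In Python, from station import * gives the robot as it stands.
- The arm moves only by the tool step_arm, never from a script. Its arguments are lists of equal length, an entry for each row: "linear": the shift along the tool's x, y, z in m, a list of three; "spin": the turn about the tool's z in rad. A call has exactly 5 rows; each row shifts and turns the commanded pose from where the row before left it, along the tool's axes as they then stand; what a row does not reach is not made up. A row lasts 1/10 s, in which the tool goes at most 50 mm and 8.59 degrees, less where a joint would pass 70% of its speed; a pose out of reach is approached as far as the arm can. A call with a gripper value outside its range is refused whole. "claw" is the closure, from -1 (fully open) to 1 (shut), set as the call begins (left out, the last holds). The fingers move at their own pace and stop on an object; "grip_force" is the grip in N (left out, the last holds). Time passes only in rows, so rows that do not move let the fingers close, or fill a call up. It gives the time, the measured TCP pose, the force, the opening and the grip force at its end, in the units of the state.
- state(): the state, without advancing time (a new reading comes with each control period).
- get_image(name): name is "scene" or "top"; returns the picture (384x512x3 uint8, red, green, blue); there is no depth.
- camera_model(name): a dict with "intrinsics" (3x3 intrinsics, pixels), "D" ([k1, k2, p1, p2, k3] as OpenCV has them; the pictures are not rectified), "xyz" and "rotation" of the camera in the world. Camera axes: x right, y down, z forward; pixel columns grow to the right and rows downward; lengths in mm; the calibration is good to about 2 mm. A picture is of the moment at which its call begins. camera_model takes no time and is no camera call.
- close_job(): hands the job in; it is judged then, once.
The state is a dict: "time_s": time; "joint_pos": joint angles; "joint_vel": joint speeds; "effort": joint torques, N m; "eef_pos": TCP position; "ee_rot": TCP orientation; "wrist_force": force on the tool from outside, world axes, zero at the start; "wrist_torque": the same for the moment, N m; "grip_width": opening from 0.0 (shut) to 1.0 (fully open); "gripper_force": force on a finger pad.
Only numpy, scipy, OpenCV 4.12 (cv2) and the standard library are available. Lean on these libraries where they do the work, as an engineer would, in place of code of your own. Each camera call takes 0.05 s, during which the arm holds its last target. There are 200 camera calls.

### The job

Close the aluminium suppository mould: take its loose half out of the steel tray (not the brass one), turn it so that the red dots match, and lower it, without dropping it, onto the two dowels of the half that lies on the blue mat, until the faces meet all round. Then press the two halves firmly together with a steady push of about 15 N and finish like that, fingers still on the upper half and pressing down, so that a colleague can put the clamp on. Keep the lower half about where it lies on its mat and leave everything else on the bench alone.

Things in the scene. Friction and masses are not known exactly. Their poses are not given: they have to be found in the camera images.
- upper_half: Loose aluminium mould half, 140 (x) x 46 (y) x 20 (z) mm, 0.3 kg, lying parting face down in the tray. Origin at the centre of its underside, z up. Six half-round cavities open at its -y edge; a red dot on top at x -61.5, y -14 mm, a grey clamp seat at the middle. Its two dowel holes lie off centre, so it fits one way round only. Grip it across its 46 mm width at the middle, from above.
- upper_hole_left (a point): Lower mouth of a round through hole, 9.5 mm wide, in the upper half at x -59, y +8, z 0 mm of it.
- upper_hole_right (a point): The same for the other hole, at x +59, y +8, z 0 mm of the upper half.
- lower_half: The other aluminium half, 140 (x) x 46 (y) x 20 (z) mm, 0.3 kg, lying loose on the mat, cavities up. Origin at the centre of its underside, z up; red dot on its face at x -61.5, y -14 mm. Closed, the upper half's origin is 20 mm straight above this one and the axes of both are parallel, the same way round.
- dowel_left (a point): Tip of a bullet-nosed steel dowel of 8 mm on the lower half, at x -59, y +8, z +33 mm of it: it stands 13 mm above the face; the upper 7 mm taper to 2.6 mm at the tip.
- dowel_right (a point): The same for the other dowel, at x +59, y +8, z +33 mm of the lower half.
- tray: Flat stainless tray, 200 (x) x 300 (y) x 20 mm high, walls and floor 3 mm thick, fixed on the bench on one side (left or right). The two loose halves lie on its floor side by side in its y direction, about 115 mm apart. Origin at the centre of its underside.
- mat: Blue rubber mat, 150 (x) x 200 (y) x 4 mm thick, fixed on the bench on the other side. Origin at the centre of its underside.
- brass_half: Bystander: half of another mould, yellow brass, 128 x 40 x 17 mm, lying parting face down in the tray beside the aluminium half. Origin at the centre of its underside.
- mould_clamp: Bystander: dark steel bow clamp with a screw, lying flat on the bench beyond the mat, about 85 x 110 x 15 mm. Origin at the bench under its middle.
- spatula: Bystander: thin steel laboratory spatula 160 mm long, lying on the bench beyond the tray and the mat. Origin under its middle.
- amber_vial: Bystander: small amber bottle with black cap, diameter 34, height 75 mm. Origin at the centre of its foot.
- white_tub: Bystander: white plastic tub, diameter 94, height 134 mm. Origin at the centre of its foot.
- beaker: Bystander: glass beaker, diameter 72, height 85 mm. Origin at the centre of its foot.
There are look-alikes about, which are no part of the job. What is shaped like the upper_half but purple is not meant.

How it is judged (in metres and radians):
On the way, in this order (a step that is already met when the one before it is completed fails the run):
1. the loose aluminium half is lifted clear of the tray in the gripper (height (world z) of upper_half above 0.04 m and contact force between the fingers and upper_half above 2 N and contact force between upper_half and tray below 0.1 N), for 0.2 s.
2. it sits fully home on the dowels of the lower half, faces together (z of upper_half in the frame of lower_half between 0.018 and 0.022 m and horizontal distance between upper_half and lower_half below 0.003 m and angle between the x axis of upper_half and the x axis of lower_half, either way round below 0.04 rad and angle between the z axis of upper_half and the z axis of lower_half, either way round below 0.04 rad), for 0.1 s.
At the end, for the whole second after the job is handed in: The upper half is fully home on the lower one (faces within 2 mm, centres within 3 mm sideways, square within 0.04 rad), the lower half lies flat on its mat within 30 mm of where it began, and the gripper's fingers are still on the upper half and press the two together with 8 to 50 N (all of step 2 and contact force between upper_half and lower_half between 8 and 50 N and contact force between the fingers and upper_half above 5 N and contact force between upper_half and mat below 0.1 N and linear speed of upper_half below 0.02 m/s and distance of lower_half from where it was at the start of the episode below 0.03 m and angle between lower_half's own z axis and vertical below 0.05 rad and contact force between lower_half and mat above 8 N); the arm keeps its last pose, push and grip.
It fails at once if the upper half is let go above the dowels and falls onto them (contact force between the fingers and upper_half below 0.1 N and z of upper_half in the frame of lower_half above 0.036 m and horizontal distance between upper_half and lower_half below 0.06 m).
It fails at once if another thing on the bench is moved by more than 30 mm (distance of any of brass_half, mould_clamp, spatula, amber_vial, white_tub, beaker from where it was at the start of the episode above 0.03 m).
It also fails if it takes over 38 s, if anything falls off the work surface, if the arm or the gripper's body presses on something with over 40 N, if the wrist force passes 120 N, or if a joint passes its speed limit or range.

## Working session

There is one attempt and no reset: what is moved stays moved. The work goes in short steps, Python scripts to look and compute and a tool call to move; the robot and the scene stay as the last step left them, time stands still between calls to the robot, and variables do not carry over. Pictures are saved under pics/ and viewed, at most 10 in all, crops included, and the job is handed in when it is done.

Besides the shell and the picture viewer there is one more tool, called as name([rows], argument=value, ...), one row to a line, values as JSON. step_arm: Moves the arm, as the interface text tells. Its arguments: {"type":"object","properties":{"linear":{"type":"array"},"spin":{"type":"array"},"claw":{"type":"number"},"grip_force":{"type":"number"}},"required":["linear","spin"]}

```bash
mkdir -p pics; ls
python3 - <<'E'
from station import *
import cv2
for n in ("scene","top"):
    im=get_image(n); cv2.imwrite(f"pics/{n}0.png",im[...,::-1])
    c=camera_model(n); print(n,c)
s=state(); print(s)
a=cv2.imread("pics/scene0.png");b=cv2.imread("pics/top0.png")
E
```

```text
pics
scene {'intrinsics': array([[384.24070113,   0.        , 255.69327735],
       [  0.        , 384.24070113, 187.53192481],
       [  0.        ,   0.        ,   1.        ]]), 'D': array([0.00492035, 0.        , 0.        , 0.        , 0.        ]), 'xyz': array([1015.4396814 ,  138.7056211 ,  816.20114652]), 'rotation': array([ 0.56343052,  0.77317512, -0.2358888 , -0.17059529])}
top {'intrinsics': array([[360.76217278,   0.        , 250.53318093],
       [  0.        , 360.76217278, 198.01593771],
       [  0.        ,   0.        ,   1.        ]]), 'D': array([-0.05196879,  0.        ,  0.        ,  0.        ,  0.        ]), 'xyz': array([4.81604345e+02, 7.79316752e-01, 1.02434431e+03]), 'rotation': array([-0.70008364,  0.71310106, -0.03339053,  0.01596373])}
{'time_s': 0.1, 'joint_pos': array([ 1.05549308e+00,  2.07306276e-01,  1.54277160e+00, -2.24648250e-05,
        1.39350100e+00, -1.50482457e-01]), 'joint_vel': array([-5.48702945e-05, -1.62946138e-03, -2.79651005e-03,  4.79490471e-04,
       -1.43038835e-03, -2.36111792e-04]), 'effort': array([-1.09551038e-03, -3.71869826e+01, -2.82290018e+01,  6.99670077e-02,
        3.11975379e-02, -5.56789064e-05]), 'eef_pos': array([204.80322268, 536.52855895, 204.44183938]), 'ee_rot': array([ 1.81398454e-01,  9.83409180e-01, -9.42200949e-04, -3.14079225e-04]), 'wrist_force': array([-0.79849962, -0.26531803, -1.04625866]), 'wrist_torque': array([-0.04871548, -0.01259891,  0.0299813 ]), 'gripper_force': 0.0, 'grip_width': 1.0013762029100701}
```

View pics/top0.png

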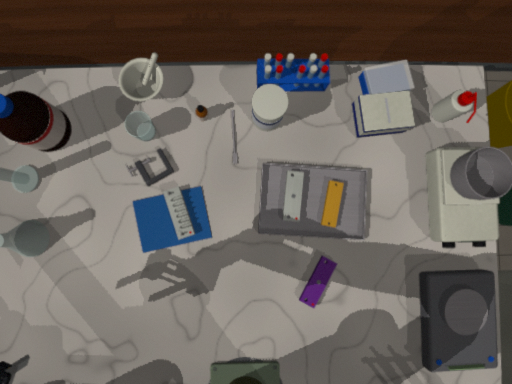

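View pics/scene0.png

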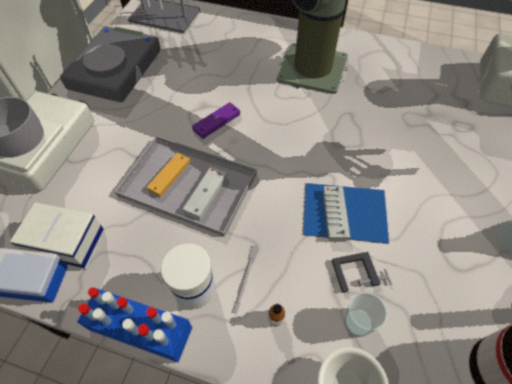

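The top view shows the aluminium half at (293,195) in the tray with the brass one at (333,203). The lower half is on the blue mat at (180,213). Things that could be mistaken for it, in top-view pixels:
- the brass half (333,203)
- the purple look-alike (318,282)
- the lower half itself (180,213)

I choose the silver one in the tray at (293,195) and check it in a close crop.

```bash
cat > h.py <<'E'
import numpy as np, cv2
from scipy.spatial.transform import Rotation as R
from station import camera_model
def ray(n,uv):
    c=camera_model(n); p=cv2.undistortPoints(np.array(uv,float).reshape(-1,1,2),c["intrinsics"],c["D"])[:,0]
    d=R.from_quat(c["rotation"]).apply(np.c_[p,np.ones(len(p))]); return c["xyz"],d
def plane(n,uv,z):
    o,d=ray(n,uv); return o+d*((z-o[2])/d[:,2])[:,None]
def tri(uva,uvb):
    oa,da=ray("top",uva); ob,db=ray("scene",uvb); out=[]
    for a,b in zip(da,db):
        t=np.linalg.lstsq(np.c_[a,-b],ob-oa,rcond=None)[0]
        P,Q=oa+t[0]*a,ob+t[1]*b; out.append(np.r_[(P+Q)/2,np.linalg.norm(P-Q)])
    return np.array(out)
E
python3 - <<'E'
import cv2,numpy as np
t=cv2.imread("pics/top0.png");s=cv2.imread("pics/scene0.png")
def crop(a,x,y,w,h): return cv2.resize(a[y:y+h,x:x+w],(400,300),interpolation=cv2.INTER_CUBIC)
o=np.vstack([np.hstack([crop(t,253,165,80,60),crop(s,170,155,80,60)]),np.hstack([crop(t,140,182,80,60),crop(s,300,180,80,60)])])
cv2.imwrite("pics/crop0.png",o)
E
```

```text
(no output)
```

View pics/crop0.png

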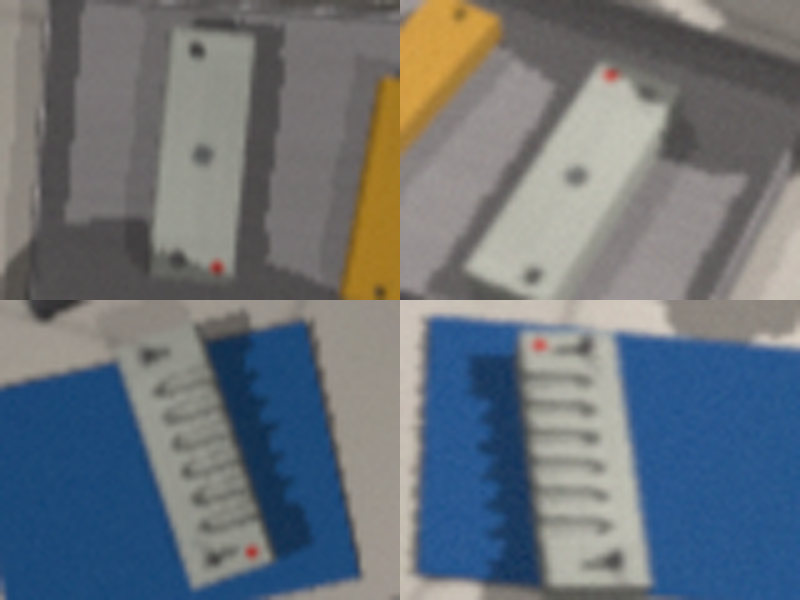

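The crop shows upper and lower halves with red dots. In the top view the upper half's dot is at about (296.4,218.6) and its seat at about (293.4,195.8). The lower half's dot is at about (190.2,232.4). I measure them in two views.

```bash
cat >> h.py <<'E'
def blobs(im,lo,hi,roi,amin=1):
    x,y,w,h=roi; m=cv2.inRange(cv2.cvtColor(im[y:y+h,x:x+w],cv2.COLOR_BGR2HSV),lo,hi)
    return m
def reddot(im,roi):
    x,y,w,h=roi; p=im[y:y+h,x:x+w].astype(float); r=np.clip(p[...,2]-np.maximum(p[...,1],p[...,0])-25,0,None)
    v,u=np.mgrid[y:y+h,x:x+w]; return [(u*r).sum()/r.sum(),(v*r).sum()/r.sum()]
E
python3 - <<'E'
from h import *
np.set_printoptions(suppress=True,precision=1)
t=cv2.imread("pics/top0.png");s=cv2.imread("pics/scene0.png")
du=reddot(t,(290,210,12,14)),reddot(s,(207,163,12,14))
dl=reddot(t,(182,225,16,14)),reddot(s,(322,183,13,12)); print(du,dl)
T=lambda pts,x,y:[[x+(a+.5)/5-.5,y+(b+.5)/5-.5] for a,b in pts]
print("dots U,L",tri([du[0],dl[0]],[du[1],dl[1]]))
# upper: seat, hole left(far from..)
print("U seat,holeR,holeL",tri(T([(202,154),(197,49),(178,260)],253,165),T([(175,176),(133,275),(250,92)],170,155)))
print("U corners top z23",plane("top",T([(172,28),(255,38),(237,276),(150,272)],253,165),23))
print("L corners top z24",plane("top",T([(117,47),(198,25),(272,262),(195,290)],140,182),24))
for n,im,roi in(("top",t,(150,180,60,65)),("scene",s,(315,180,40,62))):
    m=blobs(im,(0,0,100),(100,60,255),roi); c=max(cv2.findContours(m,0,1)[0],key=cv2.contourArea)
    b=cv2.boxPoints(cv2.minAreaRect(c))+roi[:2]; print(n,b.round(1).tolist()); print(plane(n,b,24))
# tray/mat
m=cv2.inRange(cv2.cvtColor(t,cv2.COLOR_BGR2HSV),(95,140,50),(125,255,255))[170:260,120:225]
c=max(cv2.findContours(m,0,1)[0],key=cv2.contourArea)
b=cv2.boxPoints(cv2.minAreaRect(c))+[120,170]; P=plane("top",b,4);print("mat",P,P.mean(0))
E
```

```text
([np.float64(295.9086757990868), np.float64(217.9497716894977)], [np.float64(211.6888888888889), np.float64(169.61481481481482)]) ([np.float64(189.86530612244897), np.float64(231.88979591836735)], [np.float64(327.44528301886794), np.float64(188.55094339622642)])
dots U,L [[ 493.5 -149.4   26.2    0.1]
 [ 460.7  144.2   26.7    0.1]]
U seat,holeR,holeL [[ 556.5 -143.2   26.1    0.4]
 [ 615.3 -141.5   26.     0.7]
 [ 497.5 -127.2   26.1    1.6]]
U corners top z23 [[ 627.9 -128.5   23. ]
 [ 621.5 -175.2   23. ]
 [ 488.2 -161.2   23. ]
 [ 491.4 -112.6   23. ]]
L corners top z24 [[575.1 218.1  24. ]
 [586.6 173.1  24. ]
 [454.7 133.2  24. ]
 [440.1 175.7  24. ]]
top [[150.0, 180.0], [209.0, 180.0], [209.0, 238.0], [150.0, 238.0]]
[[606.5 254.3  24. ]
 [603.7  90.1  24. ]
 [442.9  92.   24. ]
 [445.9 254.4  24. ]]
scene [[315.0, 180.0], [354.0, 180.0], [354.0, 237.0], [315.0, 237.0]]
[[443.  109.1  24. ]
 [413.1 202.4  24. ]
 [571.1 229.6  24. ]
 [598.3 144.9  24. ]]
mat [[548.8 311.    4. ]
 [589.  117.    4. ]
 [446.4  86.7   4. ]
 [406.9 279.1   4. ]] [497.8 198.4   4. ]
```

step_arm([
  [-0.036,-0.032,0],
  [-0.036,-0.032,0],
  [-0.036,-0.032,0],
  [-0.036,-0.032,0],
  [-0.036,-0.032,0],
], spin=[0,0,0,0,0], claw=-1, grip_force=50)

```text
time_s: 0.6
eef_pos: [316.4, 321.6, 205.0]
ee_rot: [0.181, 0.983, -0.0, -0.0]
wrist_force: [1.5, 0.3, -0.5]
grip_width: 0.998
gripper_force: 0.0
```

```bash
cat >> h.py <<'E'
def go(x,y,z,byaw):
    "tool-frame shift (mm) and spin to TCP at xyz, tool y along body y of a part with yaw byaw (deg)"
    from station import state
    s=state(); r=R.from_quat(s["ee_rot"]).as_matrix(); d=r.T@(np.array([x,y,z])-s["eef_pos"])
    a=np.degrees(np.arctan2(r[1,1],r[0,1])); e=(byaw+90-a+90)%180-90
    print("t",round(s["time_s"],2),"pos",s["eef_pos"].round(1),"yaw",round(a-90,2),"tilt",r[:,2].round(4),"F",s["wrist_force"].round(1),"| shift",d.round(1),"spin",round(-np.radians(e),3))
E
python3 -c "
from h import *
go(556.5,-143.5,110,-7)"
```

```text
t 0.6 pos [316.4 321.6 205. ] yaw -20.86 tilt [-4.e-04 -4.e-04 -1.e+00] F [ 1.5  0.3 -0.5] | shift [-390.  -349.1   95.1] spin -0.242
```

step_arm([
  [-0.036,-0.032,0],
  [-0.036,-0.032,0],
  [-0.036,-0.032,0],
  [-0.036,-0.032,0],
  [-0.036,-0.032,0],
], spin=[0,0,0,0,0])

```text
time_s: 1.1
eef_pos: [427.5, 107.9, 205.3]
ee_rot: [0.181, 0.983, 0.0, -0.0]
wrist_force: [1.1, 0.8, -0.2]
grip_width: 1.002
gripper_force: 0.0
```

step_arm([
  [-0.035,-0.032,0],
  [-0.035,-0.032,0],
  [-0.035,-0.032,0],
  [-0.035,-0.032,0],
  [-0.035,-0.032,0],
], spin=[0,0,0,0,0])

```text
time_s: 1.6
eef_pos: [533.9, -103.9, 204.9]
ee_rot: [0.182, 0.983, 0.0, -0.0]
wrist_force: [0.8, 0.8, 0.6]
grip_width: 1.003
gripper_force: 0.0
```

step_arm([
  [-0.035,-0.029,0],
  [0,0,0.03],
  [0,0,0.03],
  [0,0,0.03],
  [0,0,0],
], spin=[0,-0.122,-0.12,0,0])

```text
time_s: 2.1
eef_pos: [551.6, -140.1, 109.9]
ee_rot: [0.062, 0.998, 0.002, -0.005]
wrist_force: [-0.2, 0.3, -1.3]
grip_width: 1.003
gripper_force: 0.0
```

```bash
python3 -c "
from h import *
go(556.8,-143.8,6,-7)"
```

```text
t 2.1 pos [ 551.6 -140.1  109.9] yaw -7.07 tilt [-0.0107  0.0046 -0.9999] F [-0.2  0.3 -1.3] | shift [ -6.8  -3.4 103.8] spin -0.001
```

step_arm([
  [-0.005,-0.003,0.02],
  [0,0,0.02],
  [0,0,0.02],
  [0,0,0.02],
  [0,0,0],
], spin=[0,0,0,0,0])

```text
time_s: 2.6
eef_pos: [558.9, -144.4, 33.9]
ee_rot: [0.061, 0.998, 0.001, -0.002]
wrist_force: [-0.9, 0.3, -0.3]
grip_width: 0.998
gripper_force: 0.0
```

```bash
python3 -c "
from h import *
go(556.8,-143.8,6,-7)"
```

```text
t 2.6 pos [ 558.9 -144.4   33.9] yaw -7.03 tilt [-0.0043  0.0018 -1.    ] F [-0.9  0.3 -0.3] | shift [ 2.   0.3 27.9] spin -0.001
```

step_arm([
  [0.001,0,0.012],
  [0,0,0.01],
  [0,0,0.004],
  [0,0,0],
  [0,0,0],
], spin=[0,0,0,0,0])

```text
time_s: 3.1
eef_pos: [559.9, -145.3, 9.8]
ee_rot: [0.061, 0.998, -0.0, 0.0]
wrist_force: [-0.5, 0.2, 0.3]
grip_width: 0.999
gripper_force: 0.0
```

step_arm([
  [0,0,0],
  [0,0,0],
  [0,0,0],
  [0,0,0],
  [0,0,0],
], spin=[0,0,0,0,0], claw=1)

```text
time_s: 3.6
eef_pos: [559.7, -145.2, 9.5]
ee_rot: [0.061, 0.998, -0.0, 0.0]
wrist_force: [0.5, 0.4, 0.2]
grip_width: 0.609
gripper_force: 0.0
```

```bash
python3 -c "
from h import *
go(556.8,-143.8,6,-7); print(state()['grip_width'] if 'state' in dir() else '')"
```

```text
t 3.6 pos [ 559.7 -145.2    9.5] yaw -7.04 tilt [ 1.e-04 -0.e+00 -1.e+00] F [0.5 0.4 0.2] | shift [3.  1.  3.5] spin -0.001
```

step_arm([
  [0.003,0,0.003],
  [0,0,0],
  [0,0,0],
  [0,0,0],
  [0,0,0],
], spin=[0,0,0,0,0])

```text
time_s: 4.1
eef_pos: [556.2, -144.6, 6.0]
ee_rot: [0.061, 0.998, 0.0, -0.0]
wrist_force: [-0.4, -0.5, -2.1]
grip_width: 0.488
gripper_force: 50.0
```

step_arm([
  [0,0,0],
  [0,0,-0.01],
  [0,0,-0.03],
  [0,0,-0.03],
  [0,0,-0.03],
], spin=[0,0,0,0,0])

```text
time_s: 4.6
eef_pos: [556.5, -144.7, 108.0]
ee_rot: [0.061, 0.998, 0.0, -0.0]
wrist_force: [0.1, -0.8, -2.7]
grip_width: 0.486
gripper_force: 50.0
```

```bash
python3 -c "
from h import *
go(515.4,175.6,110,17)"
```

```text
t 4.6 pos [ 556.5 -144.7  108. ] yaw -7.03 tilt [-0.e+00  1.e-04 -1.e+00] F [ 0.1 -0.8 -2.7] | shift [ 80.  312.8  -2. ] spin -0.419
```

step_arm([
  [0.01,0.036,0],
  [0.01,0.04,0],
  [0.01,0.04,0],
  [0.01,0.04,0],
  [0.01,0.04,0],
], spin=[0,0,0,0,0])

```text
time_s: 5.1
eef_pos: [530.9, 57.4, 107.4]
ee_rot: [0.062, 0.998, 0.0, 0.001]
wrist_force: [1.4, -0.4, -3.0]
grip_width: 0.487
gripper_force: 50.0
```

step_arm([
  [0.01,0.04,0],
  [0.01,0.04,0],
  [0.01,0.036,0],
  [0,0,0],
  [0,0,0],
], spin=[0,0,0,-0.14,-0.14])

```text
time_s: 5.6
eef_pos: [515.1, 176.3, 107.2]
ee_rot: [-0.083, 0.997, 0.0, 0.0]
wrist_force: [-0.1, 0.5, -2.2]
grip_width: 0.486
gripper_force: 50.0
```

step_arm([
  [0,0,0.015],
  [0,0,0.015],
  [0,0,0],
  [0,0,0],
  [0,0,0],
], spin=[-0.139,0,0,0,0])

```text
time_s: 6.1
eef_pos: [516.4, 174.8, 77.6]
ee_rot: [-0.147, 0.989, 0.0, 0.001]
wrist_force: [-1.4, 0.5, -3.0]
grip_width: 0.482
gripper_force: 50.0
```

Run:
```python
from h import *
from station import *
go(515.4,175.6,60,17)
t=get_image("top")[...,::-1];s=get_image("scene")[...,::-1]
cv2.imwrite("pics/top1.png",t);cv2.imwrite("pics/scene1.png",s)
def crop(a,x,y,w,h): return cv2.resize(a[y:y+h,x:x+w],(400,400),interpolation=cv2.INTER_CUBIC)
cv2.imwrite("pics/crop1.png",np.hstack([crop(t,140,172,80,80),crop(s,290,160,80,80)]))
```

```text
t 6.1 pos [516.4 174.8  77.6] yaw 16.96 tilt [ 1.9e-03  3.0e-04 -1.0e+00] F [-1.4  0.5 -3. ] | shift [ 0.7  1.1 17.6] spin -0.001
```

View pics/crop1.png

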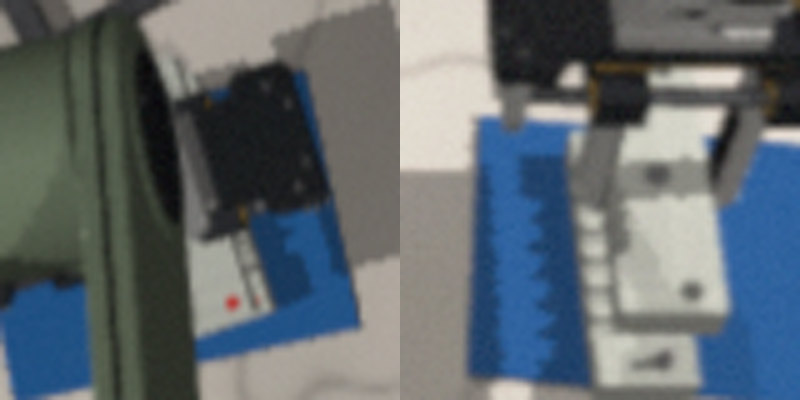

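The crop (5x) shows the upper half held over the lower one, dots on the same side. The upper dot is at about (186.3,232.4) in top. In scene the seat is at about (341.5,195.1) and the right hole at about (348.3,218). I compare both halves in each camera.

Run:
```python
from h import *
np.set_printoptions(suppress=True,precision=1)
t0=cv2.imread("pics/top0.png");s0=cv2.imread("pics/scene0.png");t1=cv2.imread("pics/top1.png")
rot=lambda a,v:R.from_euler("z",a,degrees=True).apply(np.r_[v,0])[:2]
zu=94.6
Ud=plane("top",[reddot(t1,(181,227,11,11))],zu)[0,:2]; print("top: U centre by dot",Ud-rot(17,[-61.5,-14]))
T=lambda p,x,y:[[x+(a+.5)/5-.5,y+(b+.5)/5-.5] for a,b in p]
P=plane("scene",T([(258,176),(292,290)],290,160),zu)[:,:2]; print("scene: U seat",P[0],"by hole",P[1]-rot(17,[59,8]))
for n,im,roi,q in(("top",t0,(182,225,16,14),None),("scene",s0,(322,183,13,12),None)):
    d=plane(n,[reddot(im,roi)],24)[0,:2]; print(n,"L centre by dot yaw16.5,17,17.5",*[d-rot(a,[-61.5,-14]) for a in(16.5,17,17.5)])
# long edges of lower half: silver pixels beside blue mat, fitted per row
def edges(n,im,roi,z,rows):
    x,y,w,h=roi; hsv=cv2.cvtColor(im[y:y+h,x:x+w],cv2.COLOR_BGR2HSV); m=((hsv[...,1]<70)&(hsv[...,2]>100)).astype(np.uint8)
    k,lab,st,_=cv2.connectedComponentsWithStats(m); m=lab==1+np.argmax(st[1:,4])
    for f in(np.min,np.max):
        p=np.array([[x+f(np.flatnonzero(m[r-y]))+(0.5 if f is np.max else -0.5),r] for r in rows],float)
        W=plane(n,p,z)[:,:2]; vx,vy,x0,y0=cv2.fitLine(W.astype(np.float32),cv2.DIST_HUBER,0,.01,.01).ravel()
        a=np.degrees(np.arctan(vy/vx)); print(n,"edge yaw",a,"y at x=515",y0+(515-x0)*vy/vx)
edges("top",t0,(155,185,45,56),24,range(200,232)); edges("scene",s0,(316,184,44,52),24,range(192,226))
```

```text
top: U centre by dot [516.5 175.6]
scene: U seat [515.6 176.4] by hole [514.6 176.4]
top L centre by dot yaw16.5,17,17.5 [515.7 175.4] [515.4 175.9] [515.1 176.3]
scene L centre by dot yaw16.5,17,17.5 [513.8 175.2] [513.6 175.6] [513.3 176.1]
top edge yaw 17.303198 y at x=515 201.07587
top edge yaw 17.996206 y at x=515 153.11281
scene edge yaw 17.24889 y at x=515 151.22653
scene edge yaw 17.890785 y at x=515 202.57872
```

step_arm([
  [0.0015,0,0.01],
  [0,0,0.01],
  [0,0,0.007],
  [0,0,0],
  [0,0,0],
], spin=[-0.007,0,0,0,0])

```text
time_s: 6.7
eef_pos: [513.6, 174.1, 48.8]
ee_rot: [-0.151, 0.989, -0.0, -0.001]
wrist_force: [-0.2, -0.0, -3.1]
grip_width: 0.483
gripper_force: 50.0
```

Run:
```python
from h import *
from station import *
go(514.9,175.2,44,17.4)
t=get_image("top")[...,::-1];s=get_image("scene")[...,::-1]
cv2.imwrite("pics/top2.png",t);cv2.imwrite("pics/scene2.png",s)
def crop(a,x,y,w,h): return cv2.resize(a[y:y+h,x:x+w],(400,400),interpolation=cv2.INTER_CUBIC)
cv2.imwrite("pics/crop2.png",np.hstack([crop(t,140,172,80,80),crop(s,300,175,66,66)]))
```

```text
t 6.7 pos [513.6 174.1  48.8] yaw 17.37 tilt [-1.2e-03 -2.0e-04 -1.0e+00] F [-0.2 -0.  -3.1] | shift [-1.5  0.6  4.8] spin -0.001
```

View pics/crop2.png

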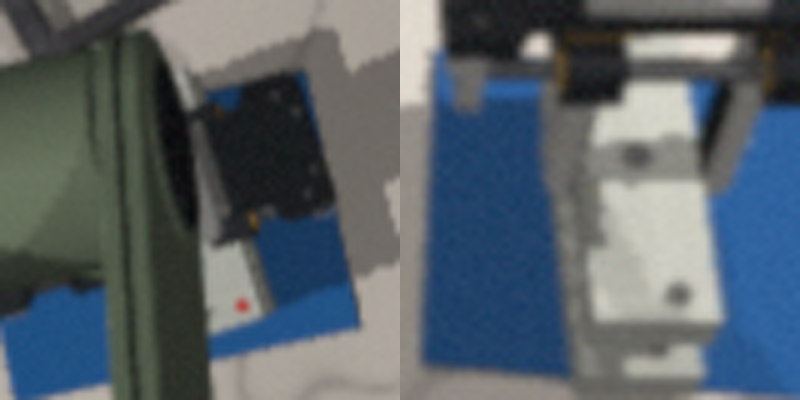

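The crop shows the upper half just above the dowels, still square. In top the dot is at about (188.3,233). In scene the seat is at about (339,200.5) and the right hole at about (346,223.3).

Run:
```python
from h import *
np.set_printoptions(suppress=True,precision=1)
rot=lambda a,v:R.from_euler("z",a,degrees=True).apply(np.r_[v,0])[:2]
go(514.9,175.2,44,17.4)
t=cv2.imread("pics/top2.png");zu=65.8
print("top U",plane("top",[reddot(t,(182,227,13,12))],zu)[0,:2]-rot(17.4,[-61.5,-14]))
k=66/400; P=plane("scene",[[300+(a+.5)*k-.5,175+(b+.5)*k-.5] for a,b in[(237,155),(279,293)]],zu)[:,:2]
print("scene U seat",P[0],"hole",P[1]-rot(17.4,[59,8]))
```

```text
t 6.8 pos [514.4 174.3  49.6] yaw 17.38 tilt [ 0.  0. -1.] F [ 0.5 -0.1 -1.3] | shift [-0.8  0.7  5.6] spin -0.0
top U [514.2 175.2]
scene U seat [511.9 175.2] hole [511.9 176. ]
```

step_arm([
  [-0.0014,0.0005,0],
  [0,0,0.004],
  [0,0,0.003],
  [0,0,0.002],
  [0,0,0],
], spin=[0,0,0,0,0])

```text
time_s: 7.3
eef_pos: [514.7, 175.0, 39.9]
ee_rot: [-0.151, 0.989, -0.0, -0.001]
wrist_force: [0.0, -0.1, -2.4]
grip_width: 0.482
gripper_force: 50.0
```

step_arm([
  [0,0,0.001],
  [0,0,0.001],
  [0,0,0.001],
  [0,0,0],
  [0,0,0],
], spin=[0,0,0,0,0])

```text
time_s: 7.8
eef_pos: [515.2, 175.1, 37.4]
ee_rot: [-0.151, 0.989, 0.0, -0.0]
wrist_force: [0.3, 0.0, -2.3]
grip_width: 0.481
gripper_force: 50.0
```

step_arm([
  [0,0,0.001],
  [0,0,0.001],
  [0,0,0.001],
  [0,0,0],
  [0,0,0],
], spin=[0,0,0,0,0])

```text
time_s: 8.3
eef_pos: [515.2, 175.1, 34.4]
ee_rot: [-0.151, 0.989, -0.0, -0.0]
wrist_force: [0.1, -0.7, -2.8]
grip_width: 0.484
gripper_force: 50.0
```

```bash
python3 -c "
from h import *
from station import state
go(515.6,175.2,27,17.4); print(state()['wrist_torque'])"
```

```text
t 8.3 pos [515.2 175.1  34.4] yaw 17.37 tilt [-2.e-04 -1.e-04 -1.e+00] F [ 0.1 -0.7 -2.8] | shift [-0.4 -0.   7.4] spin -0.001
[ 0.02710162  0.0425514  -0.02718562]
```

step_arm([
  [0,0,0.001],
  [0,0,0.001],
  [0,0,0.001],
  [0,0,0],
  [0,0,0],
], spin=[0,0,0,0,0])

```text
time_s: 8.8
eef_pos: [515.0, 175.2, 31.3]
ee_rot: [-0.151, 0.989, 0.0, -0.0]
wrist_force: [-0.9, 0.6, -3.3]
grip_width: 0.485
gripper_force: 50.0
```

step_arm([
  [0,0,0.001],
  [0,0,0.001],
  [0,0,0],
  [0,0,0],
  [0,0,0],
], spin=[0,0,0,0,0])

```text
time_s: 9.3
eef_pos: [515.2, 175.1, 29.4]
ee_rot: [-0.151, 0.989, -0.0, -0.0]
wrist_force: [-0.9, 1.0, -2.6]
grip_width: 0.486
gripper_force: 50.0
```

step_arm([
  [0,0,0.001],
  [0,0,0.0005],
  [0,0,0],
  [0,0,0],
  [0,0,0],
], spin=[0,0,0,0,0])

```text
time_s: 9.8
eef_pos: [515.2, 175.1, 27.9]
ee_rot: [-0.151, 0.989, 0.0, -0.0]
wrist_force: [-0.0, 1.3, -2.0]
grip_width: 0.487
gripper_force: 50.0
```

step_arm([
  [0,0,0.0005],
  [0,0,0],
  [0,0,0.0005],
  [0,0,0],
  [0,0,0],
], spin=[0,0,0,0,0])

```text
time_s: 10.3
eef_pos: [515.3, 175.1, 27.0]
ee_rot: [-0.151, 0.989, 0.0, 0.0]
wrist_force: [-0.1, 0.7, -1.9]
grip_width: 0.483
gripper_force: 50.0
```

step_arm([
  [0,0,0.0005],
  [0,0,0],
  [0,0,0.0005],
  [0,0,0],
  [0,0,0],
], spin=[0,0,0,0,0])

```text
time_s: 10.8
eef_pos: [515.3, 175.2, 26.9]
ee_rot: [-0.151, 0.989, -0.0, -0.0]
wrist_force: [-3.9, 0.4, 5.5]
grip_width: 0.482
gripper_force: 50.0
```

step_arm([
  [0,0,0.0004],
  [0,0,0],
  [0,0,0.0004],
  [0,0,0],
  [0,0,0],
], spin=[0,0,0,0,0])

```text
time_s: 11.3
eef_pos: [515.3, 175.1, 26.9]
ee_rot: [-0.151, 0.989, -0.0, -0.0]
wrist_force: [-5.6, -0.8, 12.0]
grip_width: 0.487
gripper_force: 50.0
```

Run:
```python
from h import *
from station import *
go(515.6,175.2,27,17.4); print(state()['wrist_torque'])
t=get_image("top")[...,::-1];s=get_image("scene")[...,::-1]
cv2.imwrite("pics/top3.png",t);cv2.imwrite("pics/scene3.png",s); go(515,175,27,17.4)
def crop(a,x,y,w,h): return cv2.resize(a[y:y+h,x:x+w],(400,400),interpolation=cv2.INTER_CUBIC)
cv2.imwrite("pics/crop3.png",np.hstack([crop(t,140,172,80,80),crop(s,300,175,66,66)]))
```

```text
t 11.3 pos [515.3 175.1  26.9] yaw 17.38 tilt [-2.e-04 -2.e-04 -1.e+00] F [-5.6 -0.8 12. ] | shift [-0.3 -0.  -0.1] spin -0.0
[0.00370007 1.12253561 0.02370314]
t 11.4 pos [515.3 175.1  26.9] yaw 17.38 tilt [-2.e-04 -1.e-04 -1.e+00] F [-5.9 -0.7 10.1] | shift [ 0.4 -0.  -0.1] spin -0.0
```

View pics/crop3.png

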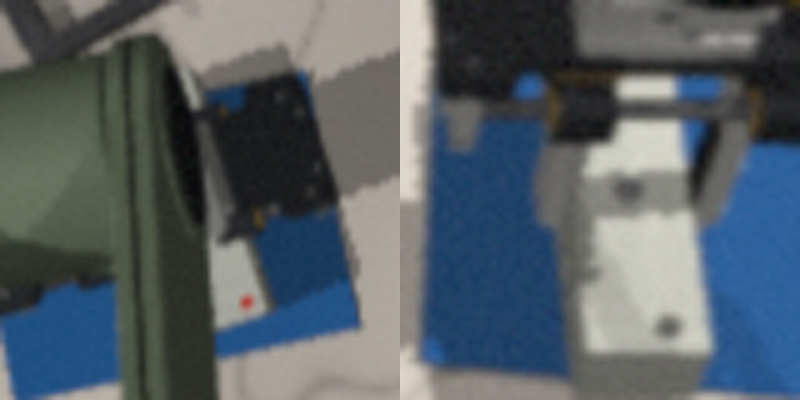

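The crop shows the stack closed, with the end faces flush and no gap between them. In scene the right hole is at about (344,228.5), and in top the dot is at about (189,232). The push is about 14 N after allowing for the half's weight. I add a touch more and let it settle.

step_arm([
  [0,0,0.0002],
  [0,0,0],
  [0,0,0],
  [0,0,0],
  [0,0,0],
], spin=[0,0,0,0,0])

```text
time_s: 11.9
eef_pos: [515.3, 175.1, 26.9]
ee_rot: [-0.151, 0.989, -0.0, -0.0]
wrist_force: [-5.5, -0.8, 12.1]
grip_width: 0.483
gripper_force: 50.0
```

step_arm([
  [0,0,0],
  [0,0,0],
  [0,0,0],
  [0,0,0],
  [0,0,0],
], spin=[0,0,0,0,0])

```text
time_s: 12.4
eef_pos: [515.3, 175.1, 26.9]
ee_rot: [-0.151, 0.989, -0.0, -0.0]
wrist_force: [-5.9, -0.1, 11.8]
grip_width: 0.485
gripper_force: 50.0
```

The push is steady: about 12 N at the wrist plus about 3 N of weight, so roughly 15 N between the halves.

```bash
python3 -c "
from station import *
print(close_job())"
```

```text
the job is handed in; nothing more can be done
None
```

The mould is closed: the upper half sits fully home on the dowels with the red dots matching, and the gripper is still holding it down with about 15 N. I handed the job in at 12.4 s, but the hand-in call returned no verdict, so the judged result isn't known.

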